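# Load the next drink carton into a spring-fed dispensing lane

### The arm

A 6-joint arm with a two-finger parallel gripper is mounted at the origin on the work surface. World frame = base frame: x ahead of the robot, y to its left, z up, the work surface at z = 0. Lengths are in mm, angles in rad, forces in N, time in s.
With the tool pointing down it reaches from about 300 to 775 mm from the base axis. Payload 14.6 kg.
Tool frame: the origin (TCP) lies between the finger pads; the fingertips stand 25 mm ahead of it and the grasp point (between the pads) lies 6 mm ahead of it; z points along the fingers, x is the direction in which the jaws open and shut, and the axes are right-handed (so a half turn about z gives the same grasp; the last joint's range is limited). The gripper opens to 94 mm and grips with 3 to 60 N. Pads are 16 mm wide; open, the fingers measure 119 mm over their backs; the gripper's body (75 mm by 177 mm) begins 78 mm behind the grasp point.
Start: joints at [-1.377, 0.3, 1.521, -0, 1.321, -0.067], TCP at [141.813, -531.393, 230.446] pointing down, gripper open.
Joint ranges: [-3.03, 3.03], [-0.79, 2.21], [0.23, 2.52], [-1.04, 4.18], [0, 3.07], [-2.55, 2.55]. Speed limits (rad/s): [2.22, 2.22, 2.57, 3.14, 3.14, 3.14].

### API

Orientations are given as [roll, pitch, yaw] about the fixed x, y, z axes, in that order (R = Rz(yaw) Ry(pitch) Rx(roll)).
In Python, from cell import manip gives the robot as it stands.
- The arm moves only by the tool apply_moves, never from a script. Its argument "series" is a list of rows, each a list of 3 entries, a list of its own where there are three numbers: the shift along the world's x, y, z in cm, then the turn, a rotation vector about the world's x, y, z in rad, then the opening in per cent of the stroke, from 0 (shut) to 100 (fully open). A call has exactly 10 rows; each row is the pose to reach, as a shift and turn from the pose commanded when the call began; what a row does not reach only later rows make up. A row lasts 1/8 s, in which the tool goes at most 62.5 mm and 10.7 degrees, less where a joint would pass 70% of its speed; a pose out of reach is approached as far as the arm can. A call with a gripper value outside its range is refused whole. The fingers move at their own pace and stop on an object; "grip_force" is the grip in N (left out, the last holds). Time passes only in rows, so rows that repeat a pose let the fingers close, or fill a call up. It gives the time, the measured TCP pose, the force and the opening at its end, in the units of the state.
- manip.read_state(): the state, without advancing time (a new reading comes with each control period).
- manip.camera(name): name is "scene" or "top" or "wrist"; returns (picture, depth): 400x640x3 uint8, red, green, blue; 400x640 float32, mm along the optical axis (not along the pixel's ray), 0 where there is no reading.
- manip.camera_info(name): a dict with "intrinsics" (3x3 intrinsics, pixels), "dist" ([k1, k2, p1, p2, k3] as OpenCV has them; the pictures are not rectified), "extrinsics" (4x4, takes a point from world to camera coordinates); the wrist camera has in their place "hand_eye" (4x4, takes a point from camera to tool coordinates, whose origin is the TCP and whose axes are the tool frame's). Camera axes: x right, y down, z forward; pixel columns grow to the right and rows downward; lengths in mm; the calibration is good to about 2 mm. A picture is of the moment at which its call begins: read the wrist's pose just before it. camera_info takes no time and is no camera call.
- manip.sign_off(): hands the job in, once; it reports no verdict.
The state is a dict: "clock": time; "joints": joint angles; "qd": joint speeds; "effort": joint torques, N m; "eef_pos": TCP position; "eef_rot": TCP orientation; "wrist_force": force on the tool from outside, world axes, zero at the start; "moment": the same for the moment, N m; "finger_gap": finger opening in mm.
Only numpy, scipy, OpenCV 4.12 (cv2) and the standard library are available. Lean on these libraries where they do the work, as an engineer would, in place of code of your own. Each camera call takes 0.05 s, during which the arm holds its last target.

### The job

Pull the sprung follower of the sloping carton lane back until its catch holds it, then set the loose carton that matches the one already in the lane down behind that one, standing square on the lane floor, not dropped in. Finally press the catch's pad so that the follower closes and holds both cartons against the front stop; leave the other things on the bench where they are.

Things in the scene. Friction and masses are not known exactly. Their poses are not given: they have to be found in the camera images.
- lane: Open steel lane sloping up from its front stop at 30 degrees. Origin: middle of its floor at the stop's inner face, 35 mm above the bench. x runs up the slope along the floor, y across, z square to the floor. 62 mm wide inside, side walls 30 mm high, 4 mm thick; stop 85 mm high; floor 300 mm long. Foot plate 270 x 150 mm.
- follower (a joint): Sprung follower, travel along lane x in m. 0: plate on the one carton (face 70 mm from the stop); 0.070: closed on two; pulled past 0.107 (0.112 to 0.118 is safe) it passes the catch, and let go rests held at 0.106 (face 177 mm from the stop); limit 0.122. Spring and weight push it to the stop with 6 to 8 N, its damper takes 35 N per m/s, the catch adds a few N late in the pull.
- fin (a point): Point midway in the follower's white upright grip fin, 110 mm above the lane floor, 15 mm below its top, 98 mm + follower value from the stop. Fin: 12 mm thick (y), 40 mm long (x), free at both sides over its upper 75 mm, behind the 8 mm follower plate (106 mm high, 56 wide; face 28 mm before this point). Lower, 42 mm above the floor, a side arm sticks out left to 64 mm.
- catch (a joint): Pivoted catch outside the lane's left (+y) wall, turn in rad: 0 at rest (its nose holds the pulled-back follower's side arm); pressing its pad down towards the lane floor turns it up, at about 0.17 it lets go, at 0.42 it stops. Springs back when let go. Takes 2 to 4 N on the pad.
- pad (a point): Centre of the top of the catch's black thumb pad, 34 mm along the lane by 30 mm across; 276 mm from the stop, 56 mm left (+y) of the lane's middle, 76 mm above its floor. Press along lane -z: after about 9 mm the catch lets go, at 20 mm it stops. The held-back follower's fin (125 mm high) ends 50 mm in front of this point.
- carton: The carton to load: closed green drink carton with paper panels, 70 (its x) by 56 (its y) by 125 mm high (z), about 0.4 kg, upright on the bench. Origin: centre of its underside. It fits the lane with its 56 mm across the lane.
- loaded: An equal carton, 70 x 56 x 125 mm, standing in the lane against the front stop, square to the sloping floor. Origin: centre of its underside.
- load_spot (a point): Point on the lane floor, in its middle, 110 mm from the front stop: a carton centred here fits between the loaded carton and the held-back follower, 5 mm and 31 mm clear of them.
- litre: Bigger green carton, 95 x 72 x 200 mm, on the bench, too wide for the lane. Leave alone. Origin: centre of its underside.
- tub: Red plastic tub with lid, 180 x 140 x 138 mm, on the bench. Leave alone. Origin: centre of its underside.
- jar: Round jar, 80 mm across, 110 mm high. Leave alone. Origin: centre of its underside.
- crate: Black slatted plastic crate, 200 x 160 x 100 mm. Leave alone. Origin: centre of its underside.

How it is judged (in metres and radians):
On the way, in this order (a step that is already met when the one before it is completed fails the run):
1. the follower is pulled back and its catch holds it with the robot's fingers off it, the carton not yet in the lane (value of joint follower above 0.098 m and contact force between the fingers and follower below 0.3 N and distance between carton and load_spot above 0.08 m), for 0.2 s.
2. the carton, still in the fingers, is brought to within 20 mm of the lane floor behind the loaded carton, square to the sloping floor within 12 degrees, the follower still held back (value of joint follower above 0.098 m and contact force between the fingers and carton above 0.5 N and z of carton in the frame of lane below 0.02 m and distance between carton and load_spot below 0.04 m and angle between the z axis of carton and the z axis of lane, either way round below 0.21 rad), for 0.05 s.
3. the carton stands let go in the lane while the catch still holds the follower back (value of joint follower above 0.098 m and contact force between the fingers and carton below 0.1 N and z of carton in the frame of lane below 0.012 m and distance between carton and load_spot below 0.04 m), for 0.2 s.
At the end, for the whole second after the job is handed in: Follower closed on two cartons (joint 0.064 to 0.077); new carton on the lane floor within 6 mm, square within 0.1 rad, centre 99 to 112 mm from the stop; loaded carton likewise seated, centre within 42 mm of the stop; catch at rest (below 0.06 rad); both cartons still (value of joint follower between 0.064 and 0.077 m and x of carton in the frame of lane between 0.099 and 0.112 m and z of carton in the frame of lane between -0.004 and 0.006 m and angle between the z axis of each of carton, loaded and the z axis of lane, either way round below 0.1 rad and x of loaded in the frame of lane below 0.042 m and z of loaded in the frame of lane below 0.006 m and value of joint catch below 0.06 rad and linear speed of each of carton, loaded below 0.02 m/s); the robot touches nothing.
It fails at once if a bystander (big carton, tub, jar or crate) is moved more than 25 mm (distance of any of litre, tub, jar, crate from where it was at the start of the episode above 0.025 m).
It fails at once if the loaded carton is lifted or pushed out of the lane (z of loaded in the frame of lane above 0.03 m).
It also fails if it takes over 64 s, if anything falls off the work surface, if the arm or the gripper's body presses on something with over 40 N, if the wrist force passes 120 N, or if a joint passes its speed limit or range.

## Working session

There is one attempt and no reset: what is moved stays moved. The work goes in short steps, Python scripts to look and compute and a tool call to move; the robot and the scene stay as the last step left them, time stands still between calls to the robot, and variables do not carry over. Pictures are saved under pics/ and viewed, and the job is handed in when it is done.

Besides the shell and the picture viewer there is one more tool, called after "Request:" in YAML: its name, and indented under it one key for each argument. apply_moves: Moves the arm, as the interface text tells. Its arguments: {"type":"object","properties":{"series":{"type":"array","items":{"type":"array"}},"grip_force":{"type":"number"}},"required":["series"]}

```bash
ls; mkdir -p pics; python3 - <<'E'
from cell import manip
import cv2,numpy as np
print(manip.read_state())
for n in ["scene","top"]:
    p,d=manip.camera(n); np.savez(f"{n}.npz",p=p,d=d,**{k:np.array(v) for k,v in manip.camera_info(n).items()})
    cv2.imwrite(f"pics/{n}0.png",p[:,:,::-1]); print(n,manip.camera_info(n))
print(manip.camera_info("wrist"))
E
```

```text
pics
{'clock': 0.0, 'joints': array([-1.37657245e+00,  3.00448016e-01,  1.52157391e+00, -2.03167714e-05,
        1.32066455e+00, -6.66336410e-02]), 'qd': array([-1.93711823e-03,  5.95369441e-06,  3.65326683e-04,  4.34282099e-04,
       -1.14314389e-04, -2.62230802e-04]), 'effort': array([-3.45092318e-03, -5.31810522e+01, -3.52736306e+01,  7.06806011e-02,
        2.43765773e-02, -9.82852157e-05]), 'eef_pos': array([ 141.78145643, -531.18028706,  229.90199999]), 'eef_rot': array([-3.14153946e+00,  1.09270855e-03, -1.30993374e+00]), 'wrist_force': array([0.1850074 , 0.43362719, 1.40711213]), 'moment': array([ 0.01093034,  0.03780444, -0.02798241]), 'finger_gap': 94.07439609281408}
scene {'intrinsics': array([[374.60128246,   0.        , 321.44104889],
       [  0.        , 374.60128246, 208.21350305],
       [  0.        ,   0.        ,   1.        ]]), 'dist': array([0.03100358, 0.        , 0.        , 0.        , 0.        ]), 'extrinsics': array([[-7.39728728e-02,  9.97181816e-01, -1.25076329e-02,
         2.08007357e+01],
       [ 5.38508381e-01,  2.93850516e-02, -8.42107619e-01,
  
[... 708 characters left out ...]
866934e+03],
       [ 0.00000000e+00,  0.00000000e+00,  0.00000000e+00,
         1.00000000e+00]])}
{'intrinsics': array([[285.25241679,   0.        , 322.41575181],
       [  0.        , 285.25241679, 197.50325731],
       [  0.        ,   0.        ,   1.        ]]), 'dist': array([0.00694449, 0.        , 0.        , 0.        , 0.        ]), 'hand_eye': array([[ 9.99999443e-01,  8.81564748e-04,  5.80939422e-04,
         3.93362044e-01],
       [-1.00870911e-03,  9.60229580e-01,  2.79209841e-01,
        -8.24537150e+01],
       [-3.11693664e-04, -2.79210271e-01,  9.60229935e-01,
        -1.52425665e+02],
       [ 0.00000000e+00,  0.00000000e+00,  0.00000000e+00,
         1.00000000e+00]])}
```

View pics/scene0.png

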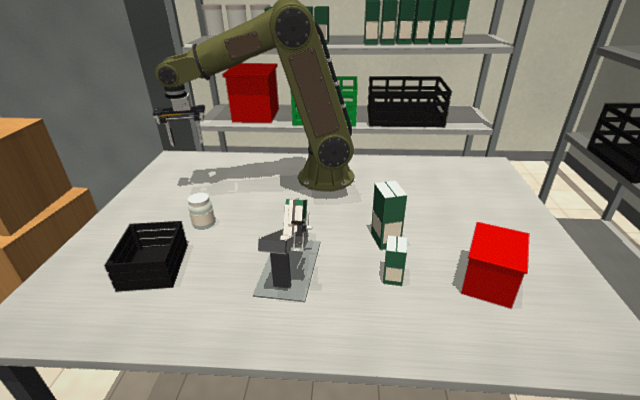

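View pics/top0.png

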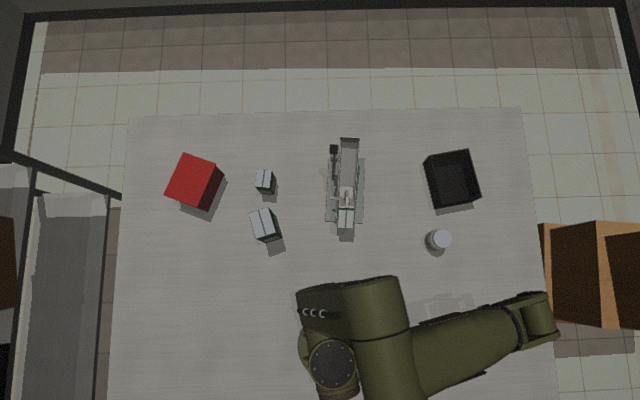

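```bash
cat > h.py <<'E'
import numpy as np,cv2
def cloud(n):
    z=np.load(n) if n.endswith('npz') else np.load(n+'.npz'); p,d=z['p'],z['d']; H,W=d.shape
    u,v=np.meshgrid(np.arange(W),np.arange(H))
    xy=cv2.undistortPoints(np.stack([u,v],-1).reshape(-1,1,2).astype(float),z['intrinsics'],z['dist']).reshape(H,W,2)
    pc=np.dstack([xy[...,0]*d,xy[...,1]*d,d])
    E=z['extrinsics']; w=(pc-E[:3,3])@E[:3,:3]
    return p,d,w
E
python3 - <<'E'
from h import *
p,d,w=cloud('top')
c=p[120:250,230:380,::-1]; cv2.imwrite('pics/topz.png',cv2.resize(c,None,fx=5,fy=4.6,interpolation=cv2.INTER_NEAREST))
for v in range(134,242,3):
    print(v,[tuple(int(a) for a in w[v,u]) for u in (333,340,346,352)])
p,d,w=cloud('scene')
c=p[170:310,240:420,::-1]; cv2.imwrite('pics/scz.png',cv2.resize(c,None,fx=4.2,fy=4.2,interpolation=cv2.INTER_CUBIC))
E
```

```text
134 [(838, -34, 3), (837, -64, 4), (840, -90, -5), (836, -115, 2)]
137 [(826, -34, 0), (752, -54, 189), (824, -89, 1), (821, -114, 6)]
140 [(813, -34, 0), (733, -52, 208), (732, -74, 209), (733, -96, 205)]
143 [(800, -33, -2), (723, -52, 205), (733, -76, 175), (731, -98, 179)]
146 [(699, -25, 242), (714, -52, 197), (723, -76, 171), (722, -98, 172)]
149 [(689, -25, 238), (701, -51, 203), (713, -76, 165), (710, -97, 172)]
152 [(680, -25, 232), (693, -52, 192), (703, -75, 162), (702, -97, 163)]
155 [(670, -25, 229), (685, -52, 183), (694, -75, 154), (692, -97, 159)]
158 [(663, -25, 216), (684, -53, 151), (684, -75, 149), (682, -97, 153)]
161 [(654, -25, 211), (675, -53, 142), (676, -76, 135), (673, -98, 143)]
164 [(647, -25, 196), (665, -53, 134), (665, -75, 134), (664, -98, 134)]
167 [(639, -25, 186), (654, -52, 135), (654, -75, 133), (653, -98, 131)]
170 [(629, -24, 183), (645, -52, 123), (644, -75, 126), (644, -98, 125)]
173 [(619, -24, 177), (635, -52, 119), (635, -75, 116), (632, -97, 123)]
176 [(611, -24, 165), (625, -52, 111), (624, -75, 114), (624, -98, 111)]
179 [(601, -24, 163
[... 752 characters left out ...]
-87, 173)]
212 [(504, -23, 9), (476, -44, 173), (476, -66, 172), (476, -87, 170)]
215 [(492, -23, 10), (467, -44, 166), (465, -65, 170), (465, -87, 169)]
218 [(480, -23, 5), (456, -44, 164), (456, -66, 159), (455, -87, 165)]
221 [(469, -23, 1), (447, -44, 154), (446, -65, 157), (445, -87, 160)]
224 [(457, -22, 0), (437, -44, 149), (436, -66, 148), (435, -87, 151)]
227 [(444, -22, 3), (427, -44, 140), (425, -65, 151), (425, -87, 147)]
230 [(433, -21, 0), (432, -49, 0), (431, -73, 0), (430, -97, 2)]
233 [(421, -21, 0), (420, -49, 3), (419, -73, 5), (419, -97, 0)]
236 [(409, -21, 1), (408, -48, 3), (407, -72, 2), (407, -96, 0)]
239 [(397, -20, 0), (396, -48, -5), (395, -72, -1), (395, -96, -2)]
```

View pics/topz.png

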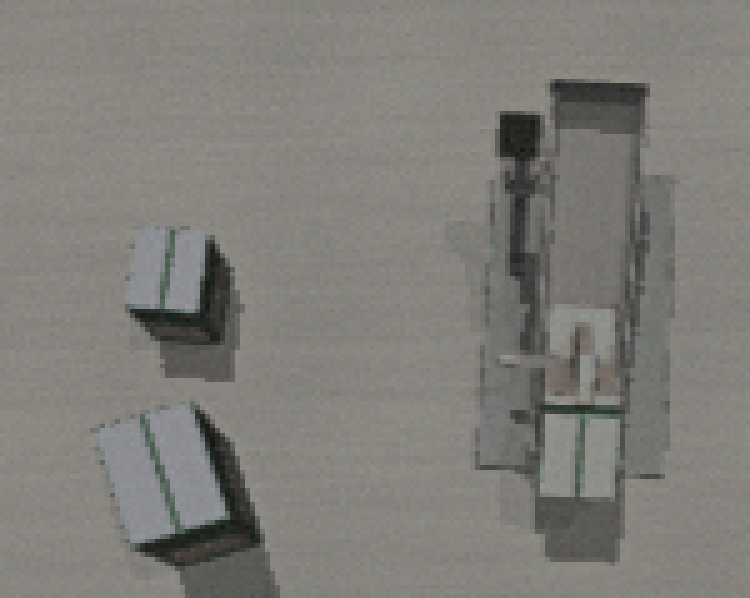

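View pics/scz.png

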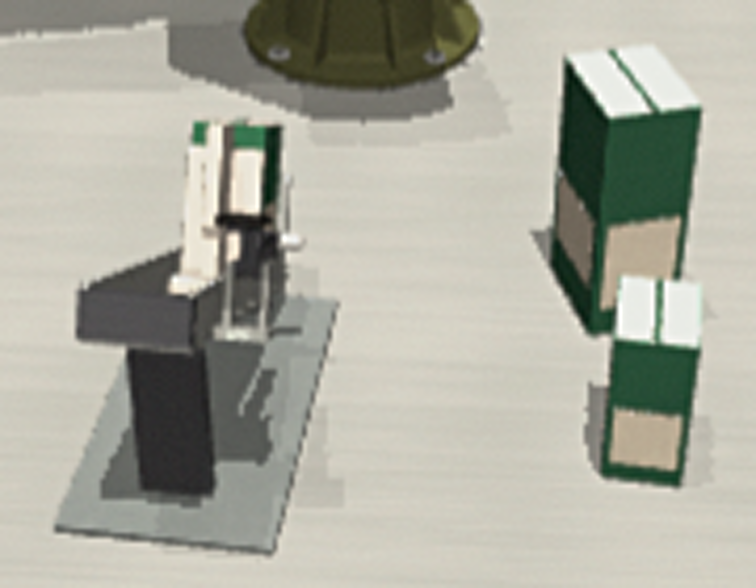

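```bash
cat > m.py <<'E'
from h import *
def rect(pts): 
    r=cv2.minAreaRect(pts.astype(np.float32)); return r
def top(w,box,zr):
    m=(w[...,0]>box[0])&(w[...,0]<box[1])&(w[...,1]>box[2])&(w[...,1]<box[3])&(w[...,2]>zr[0])&(w[...,2]<zr[1]); return w[m]
E
python3 - <<'E'
from m import *
p,d,w=cloud('top')
t=top(w,(400,800,80,240),(110,140)); print('carton',rect(t[:,:2]),len(t),t[:,2].mean(), t[:,:2].mean(0))
t=top(w,(300,600,80,240),(185,215)); print('litre',rect(t[:,:2]),len(t))
# lane: foot plate
m=(w[...,2]<20)&(w[...,2]>1)
# floor plane
t=w[150:186,342:350].reshape(-1,3); 
A=np.c_[t[:,:2],np.ones(len(t))]; c=np.linalg.lstsq(A,t[:,2],rcond=None)[0]; print('floor',c, 'slope',np.degrees(np.arctan(np.hypot(c[0],c[1]))),np.degrees(np.arctan2(c[1],c[0])))
# lane oriented: center of carton top, per row
for v in list(range(140,187,4))+list(range(204,229,3)):
    # columns with z above 60 
    r=[(u) for u in range(325,370) if w[v,u,2]>60 and w[v,u,1]<-38]
    print(v,r[0],r[-1],[round(a,1) for a in w[v,r[0]]],[round(a,1) for a in w[v,r[-1]]])
E
```

```text
carton ((528.6874389648438, 212.84017944335938), (256.33642578125, 36.719417572021484), 6.28468656539917) 188 124.8831804408044 [592.42434885 219.29025294]
litre ((445.1212158203125, 223.0187530517578), (95.95047760009766, 61.45918273925781), 16.76291847229004) 397
floor [ 5.65788637e-01 -3.45354085e-02 -2.40695283e+02] slope 29.546371387281756 -3.4929672283417865
140 340 359 [np.float64(733.6), np.float64(-52.9), np.float64(208.2)] [np.float64(730.9), np.float64(-121.1), np.float64(210.1)]
144 340 359 [np.float64(719.6), np.float64(-52.5), np.float64(205.0)] [np.float64(718.4), np.float64(-121.1), np.float64(203.0)]
148 337 358 [np.float64(691.3), np.float64(-39.6), np.float64(243.0)] [np.float64(705.0), np.float64(-117.3), np.float64(198.2)]
152 337 358 [np.float64(681.0), np.float64(-39.6), np.float64(230.5)] [np.float64(690.8), np.float64(-116.9), np.float64(195.5)]
156 336 358 [np.float64(692.5), np.float64(-38.6), np.float64(151.1)] [np.float64(679.1), np.float64(-117.2), np.float64(185.0)]
160 337 357 [np.float64(665.6), np.float64(-40.4), np.float64(186.5)] [np.float64(668.5)
[... 1245 characters left out ...]
), np.float64(156.5)] [np.float64(472.2), np.float64(-91.1), np.float64(171.6)]
216 339 353 [np.float64(464.4), np.float64(-41.3), np.float64(161.6)] [np.float64(461.4), np.float64(-90.6), np.float64(172.0)]
219 339 353 [np.float64(453.8), np.float64(-41.0), np.float64(160.0)] [np.float64(451.8), np.float64(-90.7), np.float64(164.4)]
222 339 353 [np.float64(444.1), np.float64(-40.9), np.float64(152.1)] [np.float64(441.9), np.float64(-90.8), np.float64(157.8)]
225 339 354 [np.float64(433.1), np.float64(-40.5), np.float64(153.0)] [np.float64(437.0), np.float64(-97.7), np.float64(110.2)]Traceback (most recent call last):
  File "<stdin>", line 14, in <module>
IndexError: list index out of range
```

```bash
cat > geo.py <<'E'
import numpy as np,json
from scipy.spatial.transform import Rotation as R
L=dict(o=np.array([486.,-69.,35.]),yaw=-0.077)
def lane():
    try: z=json.load(open('lane.json')); o=np.array(z['o']); yaw=z['yaw']
    except FileNotFoundError: o,yaw=L['o'],L['yaw']
    Rl=(R.from_euler('z',yaw)*R.from_euler('y',-np.pi/6)).as_matrix()
    return o,Rl
def l2w(p): o,Rl=lane(); return o+Rl@np.asarray(p,float)
def tool_lane(): 
    o,Rl=lane(); return np.stack([-Rl[:,1],-Rl[:,0],-Rl[:,2]],1)
def tool_down(yaw): return R.from_euler('xyz',[np.pi,0,yaw]).as_matrix()
def cmd(p,Rt,p0,R0):
    return (np.round((np.asarray(p)-p0)/10,2), np.round(R.from_matrix(Rt@R0.T).as_rotvec(),3))
E
python3 - <<'E'
from geo import *
from m import *
p,d,w=cloud('top')
t=top(w,(540,800,80,260),(105,145)); print('carton',rect(t[:,:2]),len(t), t.mean(0), t.min(0),t.max(0))
p0=np.array([141.813,-531.393,230.446]);R0=tool_down(-1.31)
print(cmd(l2w([110,0,300]),tool_lane(),p0,R0),l2w([110,0,300]))
E
```

```text
carton ((621.6922607421875, 234.89073181152344), (51.659934997558594, 70.2486572265625), 84.118408203125) 263 [620.5768504  233.31134439 124.58050095] [585.48255786 206.66514264 105.08672634] [658.97131125 259.79600917 133.26036097]
(array([28.96, 46.66, 11.94]), array([ 0.048, -0.524, -0.33 ])) [431.4249827  -64.78939883 349.80762114]
```

Request:
apply_moves:
  series:
    - [[2,4,4],[0,0,0],100]
    - [[5,9,8],[0.005,-0.06,-0.04],100]
    - [[8,14,11.9],[0.01,-0.12,-0.08],100]
    - [[11,19,11.9],[0.015,-0.18,-0.12],100]
    - [[14,24,11.9],[0.02,-0.24,-0.16],100]
    - [[17,29,11.9],[0.027,-0.3,-0.2],100]
    - [[20,34,11.9],[0.035,-0.36,-0.24],100]
    - [[23,39,11.9],[0.04,-0.42,-0.28],100]
    - [[26,43,11.9],[0.045,-0.48,-0.31],100]
    - [[29,46.7,11.9],[0.048,-0.524,-0.33],100]

```text
clock: 1.35
eef_pos: [432.3, -62.6, 349.7]
eef_rot: [-2.615, 0.0, -1.648]
wrist_force: [1.2, -0.7, -0.2]
finger_gap: 94.2
```

```bash
cat > look.py <<'E'
from cell import manip
import sys,cv2
from geo import *
def look(tag):
    s=manip.read_state(); p,d=manip.camera('wrist'); i=manip.camera_info('wrist')
    T=np.eye(4);T[:3,:3]=R.from_euler('xyz',s['eef_rot']).as_matrix();T[:3,3]=s['eef_pos']
    E=np.linalg.inv(T@i['hand_eye'])
    np.savez(tag+'.npz',p=p,d=d,intrinsics=i['intrinsics'],dist=i['dist'],extrinsics=E)
    cv2.imwrite(f'pics/{tag}.png',p[:,:,::-1]); print(s['clock'],s['eef_pos'].round(1),s['eef_rot'].round(4),s['wrist_force'].round(1),s['finger_gap'])
if __name__=='__main__': look(sys.argv[1])
E
python3 look.py w1
```

```text
1.35 [432.3 -62.6 349.7] [-2.6152e+00  3.0000e-04 -1.6481e+00] [ 1.2 -0.7 -0.2] 94.22200416314817
```

View pics/w1.png

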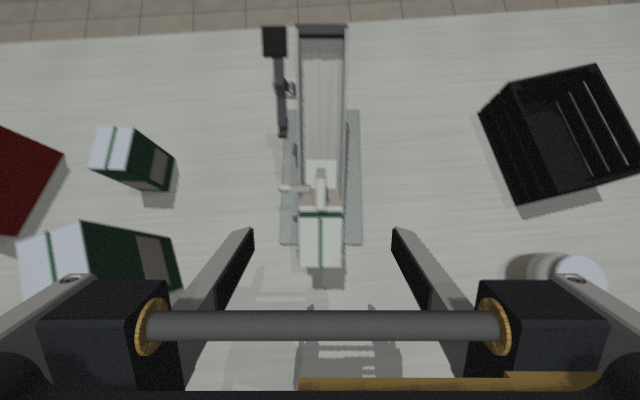

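```bash
cat > fit.py <<'E'
from m import *
from geo import *
import sys
p,d,w=cloud(sys.argv[1]); o,Rl=lane()
q=(w-o)@Rl
S=p.max(2).astype(int)-p.min(2)
def st(n,t): print(n,len(t),'mean',t.mean(0).round(1),'p2',np.percentile(t,3,axis=0).round(1),'p98',np.percentile(t,97,axis=0).round(1))
def sel(x,y,z): 
    m=(d>0)&(q[...,0]>x[0])&(q[...,0]<x[1])&(q[...,1]>y[0])&(q[...,1]<y[1])&(q[...,2]>z[0])&(q[...,2]<z[1]); return m
m=sel((140,270),(-22,22),(-20,20)); st('floor',q[m])
f=q[m]; c=np.linalg.lstsq(np.c_[f[:,:2],np.ones(len(f))],f[:,2],rcond=None)[0]; print('floor tilt',c)
m=sel((-20,62),(-45,45),(110,140)); st('loaded top',q[m]); print(rect(q[m][:,:2]))
m=sel((225,320),(30,90),(64,90)); st('pad',q[m]); print(rect(q[m][:,:2]))
m=sel((60,140),(-20,20),(115,140)); st('fintop',q[m]); print(rect(q[m][:,:2]))
for xs in range(130,300,20):
    m=sel((xs,xs+20),(-50,-25),(24,40)); a=q[m]
    m=sel((xs,xs+20),(25,36.5),(24,40)); b=q[m]
    print(xs, a[:,1].mean().round(1) if len(a) else None, b[:,1].mean().round(1) if len(b) else None, len(a),len(b))
E
python3 fit.py w1; python3 fit.py top|head -8
python3 - <<'E'
from m import *
for n in('w1','top'):
    p,d,w=cloud(n)
    t=top(w,(540,800,150,320),(115,135)); print('carton',rect(t[:,:2]),len(t), t.mean(0))
E
```

```text
floor 2607 mean [207.4   0.   -2.3] p2 [143.9 -20.6  -3.9] p98 [266.2  20.7  -0.7]
floor tilt [ 1.96972004e-03 -1.00915697e-03 -2.71838195e+00]
loaded top 1921 mean [ 32.5   3.  122.8] p2 [  3.6 -23.  121.3] p98 [ 60.3  29.2 124.2]
((31.695688247680664, 3.0713272094726562), (55.95127868652344, 60.7331657409668), 89.61671447753906)
pad 1069 mean [265.5  57.   72.5] p2 [229.2  44.1  68.5] p98 [289.2  71.5  75. ]
((258.2177429199219, 58.281455993652344), (30.163997650146484, 64.7123031616211), 89.57356262207031)
fintop 676 mean [ 82.5   1.5 122. ] p2 [ 60.6 -18.  116.3] p98 [117.3  17.6 124. ]
((89.6089859008789, 0.005985260009765625), (39.82181167602539, 59.0419807434082), 89.91188049316406)
130 -29.9 34.7 37 28
150 -30.7 34.9 41 40
170 -30.3 35.0 42 32
190 -30.2 34.8 43 30
210 -30.8 34.8 45 38
230 -30.3 34.7 46 47
250 -30.7 34.6 52 36
270 -30.7 34.9 48 43
290 -28.8 31.1 59 95
floor 391 mean [ 2.059e+02 -0.000e+00  1.000e-01] p2 [144.6 -20.5  -5.7] p98 [265.9  20.6   5.7]
floor tilt [-0.0002602  -0.00896913  0.19789276]
loaded top 250 mean [ 32.1   2.4 125.4] p2 [  2.8 -23.6 121.1] p98 [ 60.7  28.7 130.3]
((31.600257873535156, 1.935028076171875), (61.34988784790039, 53.97576904296875), 3.0044431686401367)
pad 106 mean [267.   56.   74.8] p2 [230.8  44.   70.1] p98 [290.   69.6  80.2]
((259.5654602050781, 54.686851501464844), (64.77654266357422, 27.967132568359375), 2.686332941055298)
fintop 87 mean [ 81.3   0.8 123.9] p2 [ 60.6 -18.8 118.2] p98 [117.2  16.8 128.2]
((89.58006286621094, 0.6155796051025391), (58.78200149536133, 39.35142135620117), 0.7702754735946655)
carton ((623.5375366210938, 238.58172607421875), (57.00531005859375, 69.72113037109375), 82.89437866210938) 1801 [621.61272684 236.39615764 123.12868715]
carton ((622.0444946289062, 237.74684143066406), (57.277015686035156, 69.93798065185547), 83.8389663696289) 280 [621.10876738 237.23835683 125.40021101]
```

```bash
cat > fit2.py <<'E'
from m import *
from geo import *
import sys
o,Rl=lane()
for n in sys.argv[1:]:
    p,d,w=cloud(n)
    if n[0]=='w': w=w+np.array([0,0,1.9])
    q=(w-o)@Rl
    def rng(nm,x,y,z,ax):
        m=(d>0)&(q[...,0]>x[0])&(q[...,0]<x[1])&(q[...,1]>y[0])&(q[...,1]<y[1])&(q[...,2]>z[0])&(q[...,2]<z[1])
        t=np.sort(q[m][:,ax]); print(n,nm,len(t),t[:4].round(1),t[-4:].round(1))
    rng('pad y',(262,290),(30,90),(68,84),1)
    rng('pad x',(235,320),(48,68),(70.5,84),0)
    rng('fin y',(88,112),(-20,20),(119,132),1)
    rng('fin x',(50,140),(-1,5),(119,132),0)
    rng('load y',(10,60),(-45,45),(119,132),1)
    rng('load x',(-20,90),(10,25),(119,132),0)
    rng('platetop',(55,95),(-45,45),(100,113),0)
E
python3 fit2.py w1 top
python3 - <<'E'
from m import *
p=cloud('w1')[0]
cv2.imwrite('pics/w1z.png',cv2.resize(p[15:280,230:400,::-1],None,fx=3,fy=2.2,interpolation=cv2.INTER_CUBIC))
E
```

```text
w1 pad y 659 [43.  43.1 43.2 43.2] [72.8 73.  73.  73.2]
w1 pad x 695 [235.9 235.9 235.9 235.9] [291.5 291.5 291.5 291.5]
w1 fin y 192 [-2.2 -2.2 -2.2 -2.2] [8.7 8.7 8.7 8.8]
w1 fin x 236 [50.3 50.9 51.1 51.2] [119.8 119.9 120.  120.1]
w1 load y 1601 [-25.  -24.9 -24.9 -24.9] [30.9 31.  31.1 31.2]
w1 load x 631 [2.6 2.8 2.9 3. ] [71.9 72.  72.1 72.3]
w1 platetop 335 [70.1 71.2 71.3 71.3] [80.1 80.1 80.1 80.1]
top pad y 66 [41.8 41.9 42.2 44.3] [69.5 69.6 69.8 69.9]
top pad x 67 [236.2 238.1 239.  242.1] [289.5 289.7 291.3 291.6]
top fin y 23 [-3.4 -3.  -3.  -2.5] [4.8 7.2 7.6 7.7]
top fin x 29 [50.3 52.8 58.8 60.2] [109.5 111.9 116.9 119. ]
top load y 206 [-25.8 -25.8 -25.1 -25.1] [29.3 29.6 29.9 29.9]
top load x 78 [0.5 1.9 2.6 2.9] [69.  69.9 71.3 71.7]
top platetop 39 [68.6 68.7 69.3 69.3] [78.8 78.9 78.9 79.4]
```

View pics/w1z.png

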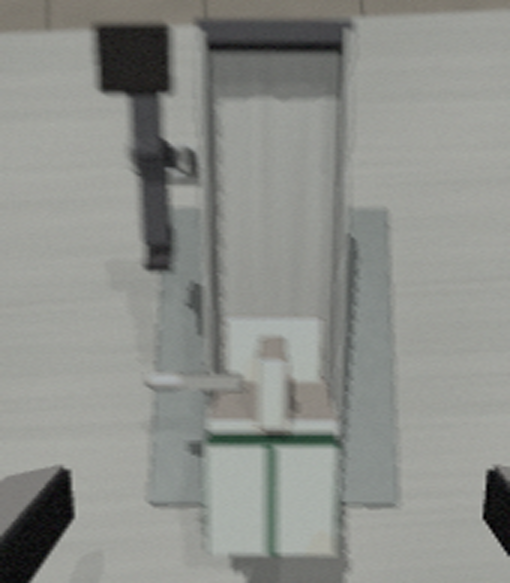

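```bash
python3 - <<'E'
from geo import *
o,Rl=lane(); o2=o+Rl@np.array([1.3,2.9,0]); o2[2]=35
json.dump(dict(o=list(o2),yaw=-0.080),open('lane.json','w')); print(o2)
p0=np.array([141.813,-531.393,230.446])+np.array([290,467,119]); R0=R.from_rotvec([.048,-.524,-.33]).as_matrix()@tool_down(-1.31)
print(p0)
Rt=tool_lane()
for z in (170,140,116): print(z,cmd(l2w([98,0,z]),Rt,p0,R0))
print((lane()[1][:,0]*11.5).round(2), (lane()[1][:,2]*10).round(2))
E
python3 fit2.py w1 top
```

```text
[487.34557655 -66.19519631  35.        ]
[431.813 -64.393 349.446]
170 (array([  5.54,  -0.18, -11.82]), array([ 0.   ,  0.   , -0.003]))
140 (array([  7.04,  -0.3 , -14.42]), array([ 0.   ,  0.   , -0.003]))
116 (array([  8.23,  -0.39, -16.5 ]), array([ 0.   ,  0.   , -0.003]))
[ 9.93 -0.8   5.75] [-4.98  0.4   8.66]
w1 pad y 661 [40.7 40.9 40.9 40.9] [70.5 70.6 70.7 70.9]
w1 pad x 692 [235.  235.8 235.9 236. ] [290.4 290.4 290.4 290.4]
w1 fin y 188 [-5.1 -5.  -5.  -5. ] [5.9 5.9 5.9 5.9]
w1 fin x 250 [50.1 50.8 51.  51.1] [118.8 118.8 118.9 119. ]
w1 load y 1597 [-28.  -27.8 -27.8 -27.8] [27.9 27.9 28.  28.1]
w1 load x 603 [1.6 1.8 1.9 2.1] [71.1 71.2 71.2 71.2]
w1 platetop 332 [69.1 70.2 70.3 70.3] [79.1 79.1 79.2 79.2]
top pad y 67 [39.5 39.6 39.9 42. ] [67.4 67.5 67.7 67.9]
top pad x 71 [237.  237.9 240.4 240.9] [288.6 289.6 290.2 290.5]
top fin y 22 [-6.2 -5.8 -5.8 -5.3] [2.  4.4 4.8 4.9]
top fin x 30 [52.3 54.7 57.8 59.2] [112.1 115.6 115.9 118. ]
top load y 212 [-28.9 -28.8 -28.1 -28.1] [26.3 26.6 26.9 26.9]
top load x 82 [-0.5 -0.5  1.6  1.9] [68.9 70.2 70.7 71.2]
top platetop 38 [67.6 67.8 68.3 68.3] [77.8 77.8 77.9 78.5]
```

Request:
apply_moves:
  series:
    - [[2,0,-4],[0,0,-0.003],60]
    - [[4,-0.1,-8],[0,0,-0.003],50]
    - [[5.5,-0.2,-11.8],[0,0,-0.003],50]
    - [[7,-0.3,-14.4],[0,0,-0.003],50]
    - [[8.2,-0.4,-16.5],[0,0,-0.003],50]
    - [[8.2,-0.4,-16.5],[0,0,-0.003],50]
    - [[8.2,-0.4,-16.5],[0,0,-0.003],0]
    - [[8.2,-0.4,-16.5],[0,0,-0.003],0]
    - [[8.2,-0.4,-16.5],[0,0,-0.003],0]
    - [[8.2,-0.4,-16.5],[0,0,-0.003],0]
  grip_force: 25

```text
clock: 2.65
eef_pos: [513.8, -68.2, 184.9]
eef_rot: [-2.617, -0.0, -1.651]
wrist_force: [-2.4, 6.5, 4.4]
finger_gap: 11.6
```

```bash
python3 look.py w2; python3 - <<'E'
from geo import *
from cell import manip
s=manip.read_state(); o,Rl=lane(); print(Rl.T@(s['eef_pos']-o))
E
```

```text
2.65 [513.8 -68.2 184.9] [-2.6172 -0.     -1.6508] [-2.4  6.5  4.4] 11.586850051845056
[ 97.97929439   0.16731566 116.52493793]
```

View pics/w2.png

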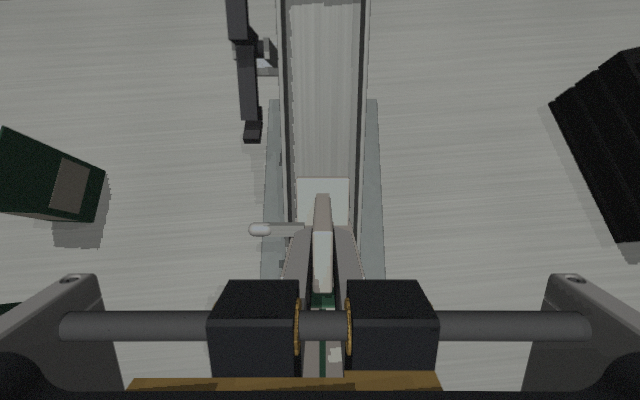

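Request:
apply_moves:
  series:
    - [[0.4,0.02,0.23],[0,0,0],0]
    - [[1.1,-0.03,0.63],[0,0,0],0]
    - [[2,-0.1,1.15],[0,0,0],0]
    - [[3,-0.18,1.73],[0,0,0],0]
    - [[4,-0.26,2.31],[0,0,0],0]
    - [[5,-0.34,2.89],[0,0,0],0]
    - [[6,-0.42,3.46],[0,0,0],0]
    - [[7,-0.5,4.04],[0,0,0],0]
    - [[8,-0.58,4.62],[0,0,0],0]
    - [[9,-0.66,5.2],[0,0,0],0]
  grip_force: 40

```text
clock: 3.95
eef_pos: [603.0, -75.3, 236.4]
eef_rot: [-2.621, -0.001, -1.651]
wrist_force: [-18.7, -1.3, 8.0]
finger_gap: 11.8
```

```bash
python3 - <<'E'
from geo import *
from cell import manip
s=manip.read_state(); o,Rl=lane(); print(Rl.T@(s['eef_pos']-o),Rl.T@s['wrist_force'])
E
```

```text
[2.01149695e+02 1.35919922e-01 1.16432655e+02] [-12.0186228   -2.79316624  16.21089533]
```

Request:
apply_moves:
  series:
    - [[0.4,-0.03,0.23],[0,0,0],0]
    - [[0.8,-0.06,0.46],[0,0,0],0]
    - [[1.1,-0.09,0.64],[0,0,0],0]
    - [[1.1,-0.09,0.64],[0,0,0],0]
    - [[1.1,-0.09,0.64],[0,0,0],0]
    - [[1.1,-0.09,0.64],[0,0,0],0]
    - [[0.9,-0.07,0.52],[0,0,0],0]
    - [[0.7,-0.06,0.4],[0,0,0],0]
    - [[0.5,-0.04,0.29],[0,0,0],0]
    - [[0.3,-0.03,0.17],[0,0,0],0]

```text
clock: 5.2
eef_pos: [606.1, -75.6, 238.3]
eef_rot: [-2.619, -0.001, -1.651]
wrist_force: [-10.3, -1.0, 8.6]
finger_gap: 11.4
```

```bash
python3 - <<'E'
from geo import *
from cell import manip
s=manip.read_state(); o,Rl=lane(); print(Rl.T@(s['eef_pos']-o),Rl.T@s['wrist_force'])
E
python3 look.py w3
```

```text
[2.04869591e+02 1.08420679e-01 1.16502226e+02] [-4.54763132 -1.80187988 12.59724781]
5.2 [606.1 -75.6 238.3] [-2.6189e+00 -7.0000e-04 -1.6512e+00] [-10.3  -1.    8.6] 11.419064911333614
```

View pics/w3.png

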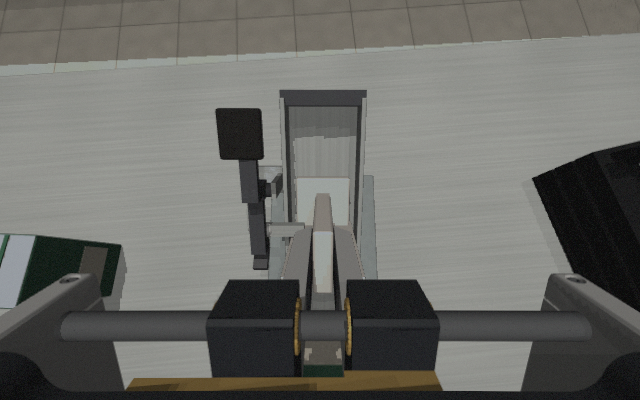

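Request:
apply_moves:
  series:
    - [[-0.1,0,-0.05],[0,0,0],20]
    - [[-0.1,0,-0.05],[0,0,0],40]
    - [[-0.1,0,-0.05],[0,0,0],50]
    - [[-0.1,0,-0.05],[0,0,0],50]
    - [[-0.1,0,-0.05],[0,0,0],50]
    - [[-1,0.1,1.6],[0,0,0],50]
    - [[-2.5,0.2,4.3],[0,0,0],60]
    - [[-4.5,0.4,7.8],[0,0,0],80]
    - [[-6,0.5,10.4],[0,0,0],100]
    - [[-6,0.5,10.4],[0,0,0],100]

```text
clock: 6.5
eef_pos: [546.5, -70.3, 345.4]
eef_rot: [-2.613, -0.001, -1.651]
wrist_force: [-0.1, -0.4, -1.2]
finger_gap: 82.8
```

```bash
python3 look.py w4; python3 - <<'E'
from m import *
from geo import *
p,d,w=cloud('w4'); w=w+np.array([0,0,1.9]); o,Rl=lane(); q=(w-o)@Rl
m=(d>0)&(abs(q[...,1])<25)&(q[...,0]>140)&(q[...,0]<240)&(q[...,2]>100)&(q[...,2]<112)
print(np.sort(q[m][:,0])[[0,3,-4,-1]])
m=(d>0)&(abs(q[...,1])<5)&(q[...,0]>140)&(q[...,0]<240)&(q[...,2]>119)&(q[...,2]<132)
print(np.sort(q[m][:,0])[[0,3,-4,-1]])
E
```

```text
6.5 [546.5 -70.3 345.4] [-2.6127e+00 -1.0000e-03 -1.6510e+00] [-0.1 -0.4 -1.2] 82.82512997423305
[178.31825908 178.42454219 225.58121633 225.82101387]
[186.51183064 186.86168305 225.51583698 225.85099332]
```

View pics/w4.png

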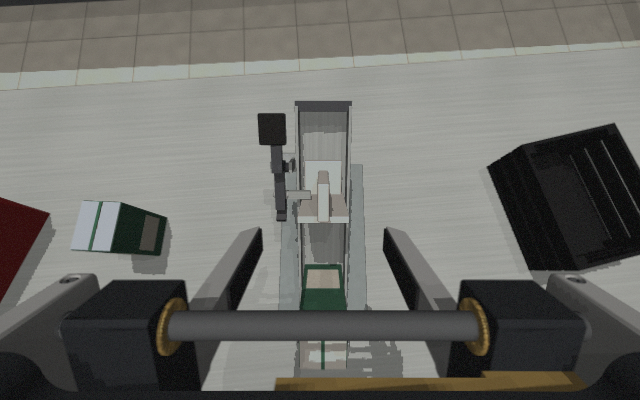

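```bash
cat > st.py <<'E'
import sys
from geo import *
E
python3 - <<'E'
from geo import *
from cell import manip
p0=np.array([431.813,-64.393,349.446])+np.array([82,-4,-165.])+np.array([90,-6.6,52])+np.array([3,-.3,1.7])+np.array([-60,5,104])
s=manip.read_state();R0=tool_lane(); print(p0,s['eef_pos'],R.from_matrix(R0).as_euler('xyz'))
print(cmd([622.5,238,240],tool_down(-1.686),p0,R0),cmd([622.5,238,96],tool_down(-1.686),p0,R0))
p0n=[622.5,238,240]
E
```

```text
[546.813 -70.293 342.146] [546.60780163 -70.30955147 343.2944525 ] [-2.61799388e+00 -2.22044605e-16 -1.65079633e+00]
(array([  7.57,  30.83, -10.21]), array([ 0.051,  0.521, -0.034])) (array([  7.57,  30.83, -24.61]), array([ 0.051,  0.521, -0.034]))
```

Request:
apply_moves:
  series:
    - [[0.8,3.5,0],[0.005,0.05,-0.003],100]
    - [[1.6,8,0],[0.01,0.12,-0.007],100]
    - [[2.5,12.5,0],[0.02,0.2,-0.012],100]
    - [[3.5,17,0],[0.027,0.28,-0.017],100]
    - [[4.6,21,-1],[0.035,0.36,-0.022],100]
    - [[5.6,25,-3],[0.042,0.44,-0.028],100]
    - [[6.6,28.5,-6],[0.048,0.5,-0.032],100]
    - [[7.6,30.8,-9],[0.051,0.521,-0.034],100]
    - [[7.6,30.8,-10.2],[0.051,0.521,-0.034],100]
    - [[7.6,30.8,-10.2],[0.051,0.521,-0.034],100]

```text
clock: 7.8
eef_pos: [622.5, 237.1, 238.9]
eef_rot: [3.14, -0.001, -1.686]
wrist_force: [-0.8, -0.2, 0.3]
finger_gap: 93.7
```

```bash
python3 look.py w5; python3 - <<'E'
from m import *
p,d,w=cloud('w5')
t=top(w,(560,700,170,320),(112,135)); t=t; print('carton',rect(t[:,:2]),len(t), t.mean(0), t.min(0),t.max(0))
E
```

```text
7.8 [622.5 237.1 238.9] [ 3.1402e+00 -1.2000e-03 -1.6857e+00] [-0.8 -0.2  0.3] 93.72648444211801
carton ((624.9810180664062, 238.71896362304688), (55.932090759277344, 69.95204162597656), 82.8338623046875) 3933 [627.29310178 238.35589653 123.29307472] [587.72025618 207.50239547 112.05268207] [662.54832978 270.20300213 126.53926172]
```

View pics/w5.png

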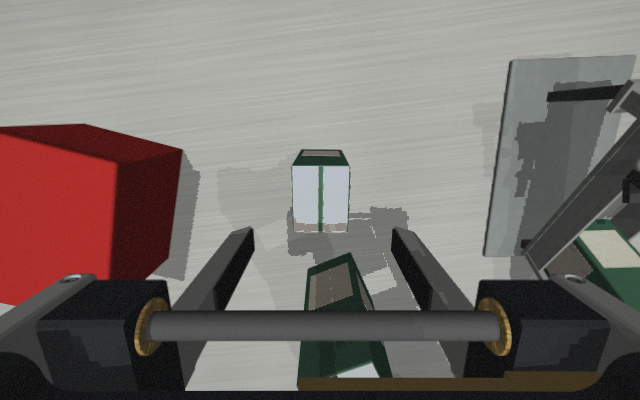

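Request:
apply_moves:
  series:
    - [[0.1,0.1,-3.5],[0,0,-0.005],100]
    - [[0.1,0.1,-7.5],[0,0,-0.005],100]
    - [[0.1,0.1,-11],[0,0,-0.005],100]
    - [[0.1,0.1,-13.5],[0,0,-0.005],100]
    - [[0.1,0.1,-14.4],[0,0,-0.005],100]
    - [[0.1,0.1,-14.4],[0,0,-0.005],100]
    - [[0.1,0.1,-14.4],[0,0,-0.005],40]
    - [[0.1,0.1,-14.4],[0,0,-0.005],40]
    - [[0.1,0.1,-14.4],[0,0,-0.005],40]
    - [[0.1,0.1,-14.4],[0,0,-0.005],40]
  grip_force: 22

```text
clock: 9.1
eef_pos: [623.8, 238.7, 96.3]
eef_rot: [-3.141, -0.0, -1.69]
wrist_force: [-1.2, -0.3, -0.1]
finger_gap: 57.4
```

```bash
python3 look.py w6; python3 - <<'E'
from m import *
p,d,w=cloud('w6')
t=top(w,(560,700,170,320),(112,135)); t=t; print('carton',rect(t[:,:2]),len(t), t.mean(0), t.min(0),t.max(0))
E
```

```text
9.1 [623.8 238.7  96.3] [-3.1411e+00 -1.0000e-04 -1.6905e+00] [-1.2 -0.3 -0.1] 57.39551783360392
carton ((634.6987915039062, 237.18649291992188), (81.87925720214844, 50.9856071472168), 83.40957641601562) 12673 [636.85461074 237.1318934  123.27773414] [606.22327177 196.6474759  112.00066356] [662.83222469 277.97983026 134.9960842 ]
```

View pics/w6.png

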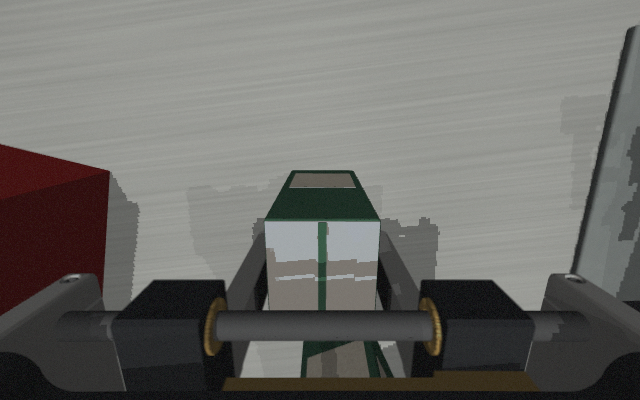

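Request:
apply_moves:
  series:
    - [[0,0,0],[0,0,0],40]
    - [[0,0,0],[0,0,0],40]
    - [[0,0,0],[0,0,0],40]
    - [[0,0,0.5],[0,0,0],40]
    - [[0,0,1.5],[0,0,0],40]
    - [[0,0,4],[0,0,0],40]
    - [[0,0,8],[0,0,0],40]
    - [[0,0,13],[0,0,0],40]
    - [[0,0,18],[0,0,0],40]
    - [[0,0,20],[0,0,0],40]

```text
clock: 10.4
eef_pos: [624.1, 238.7, 300.3]
eef_rot: [-3.137, 0.002, -1.691]
wrist_force: [-0.0, -0.1, -4.8]
finger_gap: 55.4
```

```bash
python3 look.py w7; python3 - <<'E'
from m import *
from geo import *
z=np.load('w7.npz');from cell import manip
p,d,w=cloud('w7');s=manip.read_state(); T=R.from_euler('xyz',s['eef_rot']).as_matrix()
q=(w-s['eef_pos'])@T
m=(d>0)&(abs(q[...,0])<20)&(abs(q[...,1])<60)&(abs(q[...,2]+29)<7)
t=q[m]; print(len(t),t.min(0),t.max(0),np.percentile(t,[2,98],axis=0), np.median(t[:,2]))
for a in (-20,-10,0,10):
  k=t[(t[:,0]>a)&(t[:,0]<a+10)]; print(a,np.sort(k[:,1])[:3])
E
```

```text
10.4 [624.1 238.7 300.3] [-3.1370e+00  1.7000e-03 -1.6905e+00] [-0.  -0.1 -4.8] 55.37993264680733
7581 [-19.99899805 -36.11299157 -29.17544676] [ 19.99692712  15.01355968 -22.03388122] [[-19.18705873 -35.28472774 -27.27447271]
 [ 19.21937644  12.92808389 -23.80609566]] -25.74251061623213
-20 [-36.11299157 -36.0522453  -35.98376814]
-10 [-35.94122616 -35.82536462 -35.80472571]
0 [-35.9844416  -35.97419775 -35.94789276]
10 [-35.93984773 -35.85669577 -35.77990438]
```

View pics/w7.png

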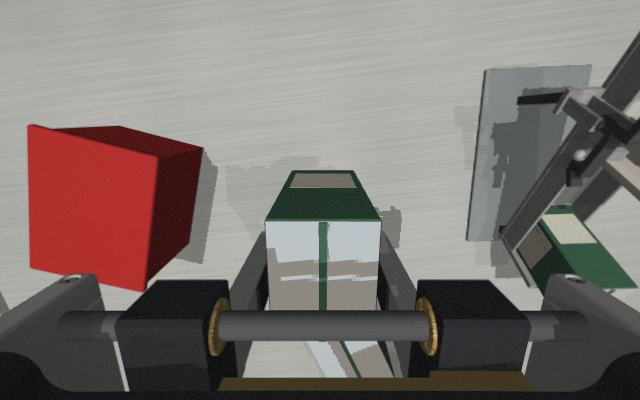

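```bash
python3 - <<'E'
from geo import *
from cell import manip
p0=np.array([546.813,-70.293,342.146])+[76,308,-102]+np.array([1,1,-144])+[0,0,200]
s=manip.read_state();R0=tool_down(-1.691); print(p0,s['eef_pos'],s['eef_rot'])
for z in (250,): print(l2w([109,0,z]),cmd(l2w([109,0,z]),tool_lane(),p0,R0))
E
```

```text
[623.813 238.707 296.146] [624.2291493  238.79661163 301.73357391] [-3.13569585e+00  2.34769778e-03 -1.69058212e+00]
[456.84022368 -63.74954847 306.00635095] (array([-16.7 , -30.25,   0.99]), array([-0.052, -0.521,  0.039]))
```

Request:
apply_moves:
  series:
    - [[-0.3,-2,2],[0,0,0],40]
    - [[-1.2,-5,4],[0,0,0],40]
    - [[-2.5,-9,6],[-0.01,-0.1,0.008],40]
    - [[-4.5,-13,7],[-0.02,-0.2,0.015],40]
    - [[-7,-17,7],[-0.03,-0.3,0.022],40]
    - [[-9.5,-21,7],[-0.04,-0.4,0.03],40]
    - [[-12,-25,6],[-0.048,-0.48,0.035],40]
    - [[-14.5,-28.5,4],[-0.052,-0.521,0.039],40]
    - [[-16.2,-30,2],[-0.052,-0.521,0.039],40]
    - [[-16.7,-30.2,1],[-0.052,-0.521,0.039],40]

```text
clock: 11.7
eef_pos: [455.3, -64.4, 305.2]
eef_rot: [-2.619, -0.0, -1.653]
wrist_force: [-0.4, 0.3, -4.3]
finger_gap: 55.9
```

Request:
apply_moves:
  series:
    - [[0,0,0],[0,0,0],40]
    - [[0,0,0],[0,0,0],40]
    - [[0,0,0],[0,0,0],40]
    - [[0,0,0],[0,0,0],40]
    - [[0,0,0],[0,0,0],40]
    - [[0,0,0],[0,0,0],40]
    - [[0,0,0],[0,0,0],40]
    - [[0,0,0],[0,0,0],40]
    - [[0,0,0],[0,0,0],40]
    - [[0,0,0],[0,0,0],40]

```text
clock: 12.95
eef_pos: [456.8, -63.3, 306.2]
eef_rot: [-2.618, -0.0, -1.651]
wrist_force: [-0.4, 0.3, -5.1]
finger_gap: 55.9
```

```bash
cat > q.py <<'E'
from geo import *
from cell import manip
s=manip.read_state(); o,Rl=lane(); print('lane tcp',(Rl.T@(s['eef_pos']-o)).round(2),'F',(Rl.T@s['wrist_force']).round(1),'rot err', R.from_matrix(R.from_euler('xyz',s['eef_rot']).as_matrix()@tool_lane().T).as_rotvec().round(4),s['finger_gap'].round(1) if hasattr(s['finger_gap'],'round') else s['finger_gap'],s['clock'])
E
python3 q.py; python3 look.py w8; python3 - <<'E'
from h import *
from cell import manip
n='scene'
p,d=manip.camera(n); np.savez("scene8.npz",p=p,d=d,**{k:np.array(v) for k,v in manip.camera_info(n).items()})
cv2.imwrite('pics/scene8.png',cv2.resize(p[120:320,200:440,::-1],None,fx=3,fy=3,interpolation=cv2.INTER_CUBIC))
E
```

```text
lane tcp [109.     0.44 250.17] F [-2.9  0.2 -4.2] rot err [-0.     -0.0002  0.0001] 55.9400978119226 12.95
12.95 [456.8 -63.3 306.2] [-2.6178 -0.     -1.6507] [-0.4  0.3 -5.1] 55.9400978119226
```

View pics/w8.png

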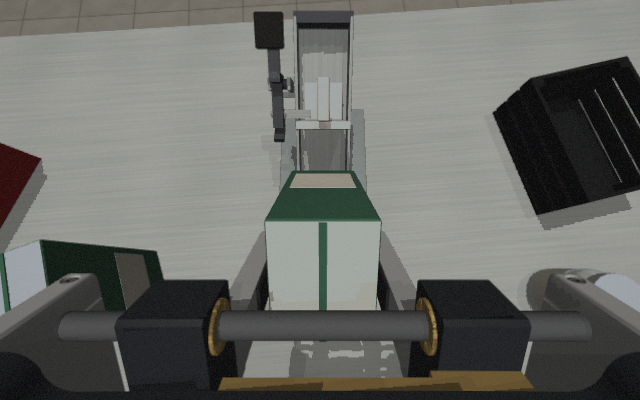

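View pics/scene8.png

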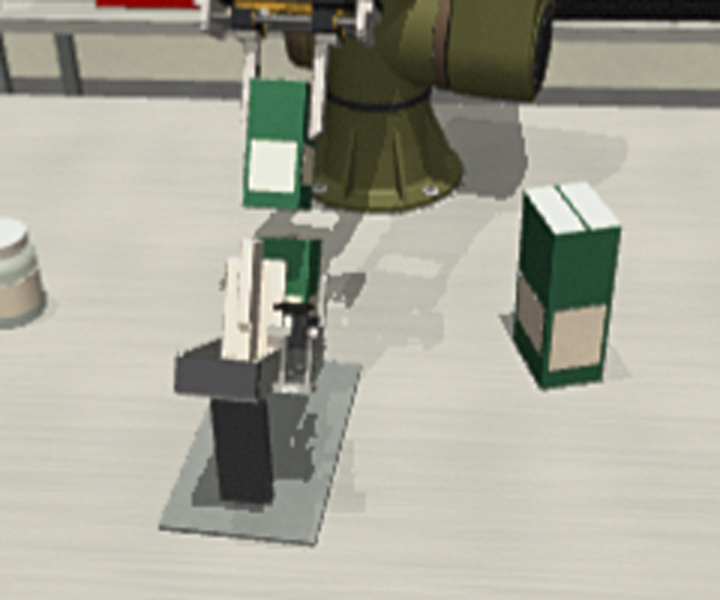

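Request:
apply_moves:
  series:
    - [[0.3,0,0.15],[0,0,0],40]
    - [[1.3,-0.1,-1.6],[0,0,0],40]
    - [[2.3,-0.2,-3.3],[0,0,0],40]
    - [[3.3,-0.26,-5.05],[0,0,0],40]
    - [[4.3,-0.34,-6.8],[0,0,0],40]
    - [[5.2,-0.42,-8.35],[0,0,0],40]
    - [[5.6,-0.45,-9.05],[0,0,0],40]
    - [[6,-0.48,-9.75],[0,0,0],40]
    - [[6.3,-0.5,-10.25],[0,0,0],40]
    - [[6.3,-0.5,-10.25],[0,0,0],40]

```text
clock: 14.3
eef_pos: [519.9, -68.3, 203.5]
eef_rot: [-2.618, 0.0, -1.651]
wrist_force: [-0.1, 0.9, -5.1]
finger_gap: 55.9
```

```bash
python3 q.py; python3 look.py w9
```

```text
lane tcp [112.48   0.51 129.68] F [-2.7  0.9 -4.3] rot err [ 0.0001 -0.      0.0001] 55.85614016797219 14.3
14.3 [519.9 -68.3 203.5] [-2.6180e+00  1.0000e-04 -1.6507e+00] [-0.1  0.9 -5.1] 55.85614016797219
```

View pics/w9.png

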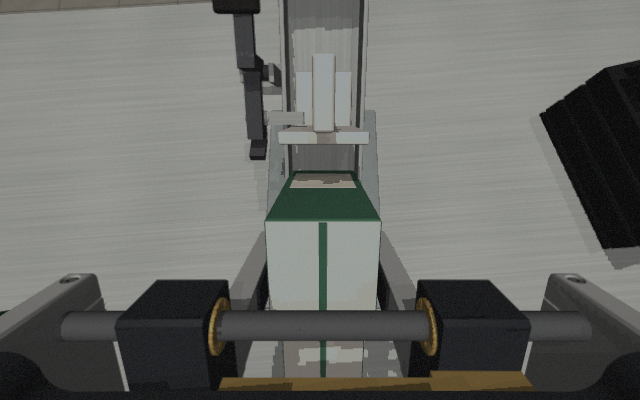

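Request:
apply_moves:
  series:
    - [[0.25,-0.02,-0.43],[0,0,0],40]
    - [[0.5,-0.04,-0.87],[0,0,0],40]
    - [[0.75,-0.06,-1.3],[0,0,0],40]
    - [[0.95,-0.08,-1.65],[0,0,0],40]
    - [[1.1,-0.09,-1.91],[0,0,0],40]
    - [[1.25,-0.1,-2.16],[0,0,0],40]
    - [[1.35,-0.11,-2.34],[0,0,0],40]
    - [[1.4,-0.11,-2.42],[0,0,0],40]
    - [[1.45,-0.12,-2.51],[0,0,0],40]
    - [[1.45,-0.12,-2.51],[0,0,0],40]

```text
clock: 15.6
eef_pos: [534.3, -69.5, 178.5]
eef_rot: [-2.618, -0.0, -1.651]
wrist_force: [-0.1, 0.5, -4.8]
finger_gap: 56.1
```

```bash
python3 q.py
```

```text
lane tcp [112.53   0.47 100.76] F [-2.5  0.5 -4. ] rot err [-0.     -0.0002  0.0002] 56.10643896848395 15.6
```

Request:
apply_moves:
  series:
    - [[0.05,0,-0.09],[0,0,0],40]
    - [[0.1,-0.01,-0.17],[0,0,0],40]
    - [[0.1,-0.01,-0.17],[0,0,0],40]
    - [[0.15,-0.01,-0.26],[0,0,0],40]
    - [[0.15,-0.01,-0.26],[0,0,0],40]
    - [[0.17,-0.01,-0.3],[0,0,0],40]
    - [[0.19,-0.02,-0.33],[0,0,0],40]
    - [[0.19,-0.02,-0.33],[0,0,0],40]
    - [[0.19,-0.02,-0.33],[0,0,0],40]
    - [[0.19,-0.02,-0.33],[0,0,0],40]

```text
clock: 16.85
eef_pos: [536.2, -69.7, 175.3]
eef_rot: [-2.618, 0.0, -1.651]
wrist_force: [0.4, 0.4, -4.6]
finger_gap: 55.7
```

```bash
python3 q.py
```

```text
lane tcp [112.55   0.44  96.97] F [-1.9  0.4 -4.1] rot err [ 0.     -0.0002  0.0001] 55.690023602218496 16.85
```

Request:
apply_moves:
  series:
    - [[0.03,0,-0.04],[0,0,0],40]
    - [[0.03,0,-0.04],[0,0,0],40]
    - [[0.05,0,-0.09],[0,0,0],40]
    - [[0.05,0,-0.09],[0,0,0],40]
    - [[0.07,0,-0.12],[0,0,0],40]
    - [[0.07,0,-0.12],[0,0,0],40]
    - [[0.08,0,-0.14],[0,0,0],40]
    - [[0.08,0,-0.14],[0,0,0],40]
    - [[0.08,0,-0.14],[0,0,0],40]
    - [[0.08,0,-0.14],[0,0,0],40]

```text
clock: 18.1
eef_pos: [536.7, -69.7, 174.8]
eef_rot: [-2.617, -0.0, -1.65]
wrist_force: [-19.0, 2.1, 11.9]
finger_gap: 55.8
```

```bash
python3 q.py
```

```text
lane tcp [112.73   0.5   96.3 ] F [-10.5   0.5  19.8] rot err [-0.0002 -0.0005  0.0004] 55.7611098044663 18.1
```

Request:
apply_moves:
  series:
    - [[-0.06,0,0.1],[0,0,0],40]
    - [[-0.06,0,0.1],[0,0,0],40]
    - [[-0.2,0.02,0.02],[0,0,0],40]
    - [[-0.3,0.02,-0.04],[0,0,0],40]
    - [[-0.4,0.03,-0.1],[0,0,0],40]
    - [[-0.5,0.04,-0.15],[0,0,0],40]
    - [[-0.58,0.045,-0.2],[0,0,0],40]
    - [[-0.58,0.045,-0.2],[0,0,0],40]
    - [[-0.58,0.045,-0.2],[0,0,0],40]
    - [[-0.58,0.045,-0.2],[0,0,0],40]

```text
clock: 19.35
eef_pos: [531.2, -69.2, 171.9]
eef_rot: [-2.618, 0.0, -1.651]
wrist_force: [-0.2, 0.5, -5.0]
finger_gap: 55.9
```

```bash
python3 q.py
```

```text
lane tcp [106.53   0.48  96.53] F [-2.7  0.5 -4.2] rot err [-0.     -0.0002  0.0001] 55.85025178126904 19.35
```

Request:
apply_moves:
  series:
    - [[-0.05,0,-0.03],[0,0,0],40]
    - [[-0.05,0,-0.03],[0,0,0],40]
    - [[-0.1,0.01,-0.06],[0,0,0],40]
    - [[-0.1,0.01,-0.06],[0,0,0],40]
    - [[-0.15,0.01,-0.09],[0,0,0],40]
    - [[-0.15,0.01,-0.09],[0,0,0],40]
    - [[-0.19,0.01,-0.11],[0,0,0],40]
    - [[-0.19,0.01,-0.11],[0,0,0],40]
    - [[-0.19,0.01,-0.11],[0,0,0],40]
    - [[-0.19,0.01,-0.11],[0,0,0],40]

```text
clock: 20.6
eef_pos: [529.9, -69.2, 171.3]
eef_rot: [-2.616, -0.0, -1.651]
wrist_force: [5.9, 0.8, -3.5]
finger_gap: 55.9
```

```bash
python3 q.py;python3 look.py w10
```

```text
lane tcp [105.07   0.41  96.73] F [ 3.3  1.2 -5.9] rot err [-0.0002 -0.002  -0.    ] 55.946202025456074 20.6
20.6 [529.9 -69.2 171.3] [-2.6160e+00 -1.0000e-04 -1.6508e+00] [ 5.9  0.8 -3.5] 55.946202025456074
```

View pics/w10.png

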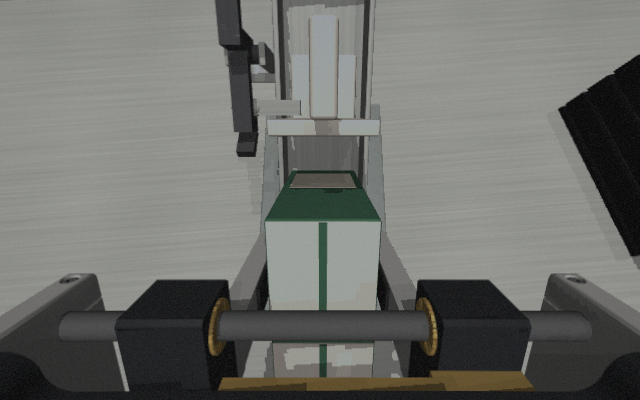

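Request:
apply_moves:
  series:
    - [[0.03,0,-0.02],[0,0,0],40]
    - [[0.03,0,-0.02],[0,0,0],50]
    - [[0.03,0,-0.02],[0,0,0],70]
    - [[0.03,0,-0.02],[0,0,0],90]
    - [[0.03,0,-0.02],[0,0,0],90]
    - [[0.03,0,-0.02],[0,0,0],90]
    - [[-0.6,0.05,1.1],[0,0,0],90]
    - [[-2,0.16,3.5],[0,0,0],90]
    - [[-4,0.32,7],[0,0,0],90]
    - [[-6.5,0.5,11.2],[0,0,0],90]

```text
clock: 21.9
eef_pos: [463.1, -64.0, 284.1]
eef_rot: [-2.618, -0.0, -1.651]
wrist_force: [0.7, -0.3, -0.7]
finger_gap: 84.6
```

```bash
python3 q.py;python3 look.py w11; sed -i "s/rng('pad y'/rng('new y',(80,130),(-45,45),(119,132),1);rng('new x',(74,160),(10,25),(119,132),0);rng('pad y'/" fit2.py; python3 fit2.py w11; python3 - <<'E'
from m import *
from geo import *
p,d,w=cloud('w11'); o,Rl=lane(); q=(w-o)@Rl
for a in(0,72):
    m=(d>0)&(abs(q[...,1])<26)&(q[...,0]>a+4)&(q[...,0]<a+66)&(q[...,2]>112)&(q[...,2]<135); f=q[m]
    print(a,np.linalg.lstsq(np.c_[f[:,:2],np.ones(len(f))],f[:,2],rcond=None)[0],f.mean(0))
E
```

```text
lane tcp [103.44   0.28 227.87] F [ 0.3 -0.2 -1. ] rot err [-0.      0.0003  0.0001] 84.58387345042902 21.9
21.9 [463.1 -64.  284.1] [-2.6183e+00 -1.0000e-04 -1.6507e+00] [ 0.7 -0.3 -0.7] 84.58387345042902
w11 new y 2984 [-27.7 -27.7 -27.6 -27.6] [28.2 28.2 28.3 28.3]
w11 new x 1096 [74.1 74.2 74.2 74.2] [140.8 140.8 140.8 141. ]
w11 pad y 1012 [40.6 40.7 40.7 40.8] [70.5 70.5 70.5 71.1]
w11 pad x 1071 [235.  235.7 235.7 235.7] [287.9 287.9 288.2 288.2]
w11 fin y 1006 [-19.7 -19.6 -19.6 -19.6] [19.7 19.7 19.8 19.8]
w11 fin x 537 [50.  50.1 50.4 50.5] [139.7 139.9 140.  140. ]
w11 load y 2401 [-27.9 -27.8 -27.8 -27.8] [27.9 28.  28.  28. ]
w11 load x 1179 [2.4 2.7 2.8 3.1] [89.8 89.9 89.9 90. ]
w11 platetop 0 [] []
0 [1.28045242e-03 4.33051816e-04 1.23330720e+02] [ 3.59919441e+01 -1.94039432e-02  1.23376798e+02]
72 [ 1.39950406e-03 -9.79830878e-04  1.23332596e+02] [1.07949668e+02 3.30195968e-02 1.23483639e+02]
```

View pics/w11.png

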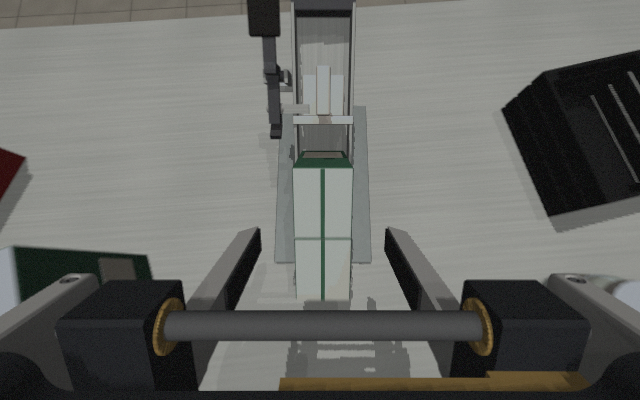

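```bash
python3 - <<'E'
from geo import *
p=np.array([623.813,238.707,296.146])
for a in ([-16.7,-30.2,1],[6.3,-.5,-10.25],[1.45,-.12,-2.51],[.19,-.02,-.33],[.08,0,-.14],[-.58,.045,-.2],[-.19,.01,-.11],[-6.5,.5,11.2]): p=p+10*np.array(a)
o,Rl=lane(); print(p,Rl.T@(p-o))
for z in (200,130,106,101,88): print(z,((l2w([275,56,z])-p)/10).round(2))
E
```

```text
[464.313 -64.143 282.746] [1.03847971e+02 2.04991475e-01 2.26115786e+02]
200 [16.52  4.27  6.3 ]
130 [20.01  3.99  0.23]
106 [21.21  3.9  -1.84]
101 [21.46  3.88 -2.28]
88 [22.1   3.83 -3.4 ]
```

Request:
apply_moves:
  series:
    - [[2,0.5,0.9],[0,0,0],40]
    - [[5,1.3,2],[0,0,0],0]
    - [[8,2.1,3.2],[0,0,0],0]
    - [[11,2.9,4.4],[0,0,0],0]
    - [[14,3.7,5.5],[0,0,0],0]
    - [[16.5,4.3,6.3],[0,0,0],0]
    - [[17.8,4.2,4.1],[0,0,0],0]
    - [[19,4.1,2],[0,0,0],0]
    - [[20,4,0.2],[0,0,0],0]
    - [[20,4,0.2],[0,0,0],0]
  grip_force: 10

```text
clock: 23.2
eef_pos: [664.1, -24.2, 283.4]
eef_rot: [-2.62, 0.0, -1.651]
wrist_force: [-0.2, -1.1, 0.1]
finger_gap: 0.2
```

```bash
python3 q.py;python3 look.py w12
```

```text
lane tcp [273.9   55.97 128.69] F [-0.  -1.1  0.1] rot err [ 0.0002  0.0021 -0.0001] 0.16508326108475294 23.2
23.2 [664.1 -24.2 283.4] [-2.6201  0.     -1.6509] [-0.2 -1.1  0.1] 0.16508326108475294
```

View pics/w12.png

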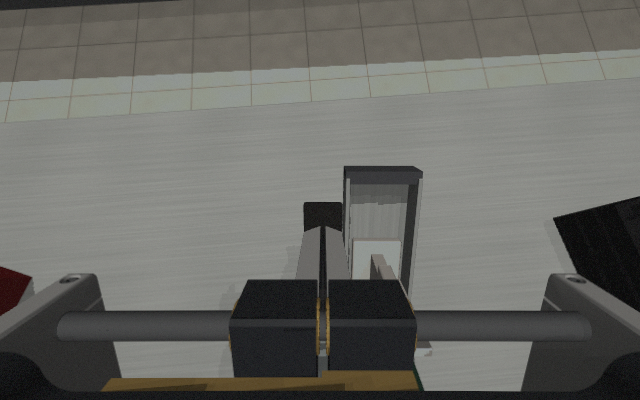

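Request:
apply_moves:
  series:
    - [[0.8,-0.06,-1.39],[0,0,0],0]
    - [[1.3,-0.1,-2.25],[0,0,0],0]
    - [[1.5,-0.12,-2.6],[0,0,0],0]
    - [[1.7,-0.14,-2.94],[0,0,0],0]
    - [[1.9,-0.15,-3.29],[0,0,0],0]
    - [[2.1,-0.17,-3.64],[0,0,0],0]
    - [[2.15,-0.17,-3.72],[0,0,0],0]
    - [[2.15,-0.17,-3.72],[0,0,0],0]
    - [[2.15,-0.17,-3.72],[0,0,0],0]
    - [[2.15,-0.17,-3.72],[0,0,0],0]

```text
clock: 24.5
eef_pos: [687.6, -26.0, 250.9]
eef_rot: [-2.61, -0.0, -1.651]
wrist_force: [4.4, -0.0, 11.6]
finger_gap: 0.7
```

```bash
python3 q.py;python3 look.py w13
```

```text
lane tcp [278.07  56.08  88.78] F [9.6 0.3 7.8] rot err [-0.0007 -0.0082  0.0001] 0.7466288830166871 24.5
24.5 [687.6 -26.  250.9] [-2.6098 -0.     -1.6507] [ 4.4 -0.  11.6] 0.7466288830166871
```

View pics/w13.png

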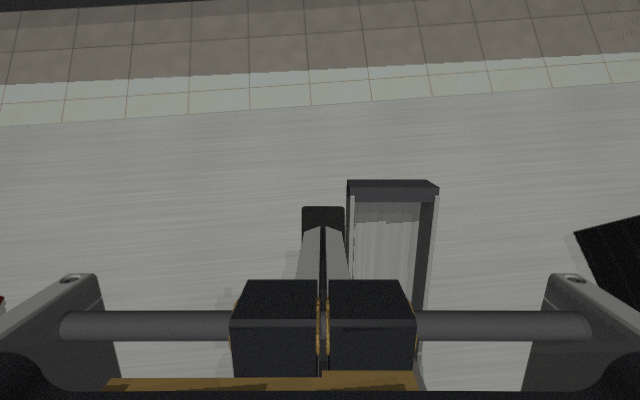

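Request:
apply_moves:
  series:
    - [[-0.5,0.04,0.87],[0,0,0],0]
    - [[-1.2,0.1,2.1],[0,0,0],0]
    - [[-2.2,0.18,3.8],[0,0,0],0]
    - [[-4,0.3,6.9],[0,0,0],0]
    - [[-6.5,0.4,10.5],[0,0,0],0]
    - [[-10,0.2,11.5],[0,0,0],0]
    - [[-14,-1,11.5],[0,0,0],0]
    - [[-18,-2.5,11],[0,0,0],0]
    - [[-20,-3.5,11],[0,0,0],0]
    - [[-20,-3.5,11],[0,0,0],0]

```text
clock: 25.8
eef_pos: [484.9, -61.2, 358.9]
eef_rot: [-2.616, -0.0, -1.652]
wrist_force: [0.2, 0.0, 0.2]
finger_gap: 0.6
```

```bash
python3 q.py;python3 look.py w14; python3 fit2.py w14; python3 - <<'E'
from m import *
from geo import *
p,d,w=cloud('w14'); o,Rl=lane(); q=(w-o)@Rl
for a in(0,70):
    m=(d>0)&(abs(q[...,1])<24)&(q[...,0]>a+5)&(q[...,0]<a+65)&(q[...,2]>112)&(q[...,2]<135); f=q[m]
    print(a,len(f),np.linalg.lstsq(np.c_[f[:,:2],np.ones(len(f))],f[:,2],rcond=None)[0],f.mean(0))
from cell import manip
for n in('scene','top'):
    p,d=manip.camera(n); np.savez(n+"14.npz",p=p,d=d,**{k:np.array(v) for k,v in manip.camera_info(n).items()})
    cv2.imwrite(f'pics/{n}14.png',p[:,:,::-1])
E
```

```text
lane tcp [159.44   4.79 281.93] F [0.3 0.  0. ] rot err [-0.0005 -0.0024 -0.0011] 0.6168397089007659 25.8
25.8 [484.9 -61.2 358.9] [-2.6156e+00 -4.0000e-04 -1.6519e+00] [0.2 0.  0.2] 0.6168397089007659
w14 new y 769 [-27.9 -27.7 -27.7 -27.7] [27.4 27.4 27.5 27.6]
w14 new x 299 [112.1 112.7 113.1 113.3] [141.1 141.2 141.2 141.3]
w14 pad y 651 [40.8 40.8 40.8 40.9] [70.6 70.7 70.7 70.8]
w14 pad x 680 [236. 236. 236. 236.] [291.2 291.2 291.2 291.2]
w14 fin y 16 [-19.8 -19.8 -19.8 -19.7] [-18.5 -18.5 -18.3 -17.2]
w14 fin x 99 [115.1 115.3 116.1 116.2] [139.5 139.7 139.9 140. ]
w14 load y 0 [] []
w14 load x 0 [] []
w14 platetop 0 [] []
0 0 [0. 0. 0.] [nan nan nan]
70 813 [5.31560633e-03 1.55284209e-03 1.22746575e+02] [121.82739516  -2.37030275 123.39048119]<stdin>:6: RuntimeWarning: Mean of empty slice.
  ret = um.true_divide(
```

View pics/w14.png

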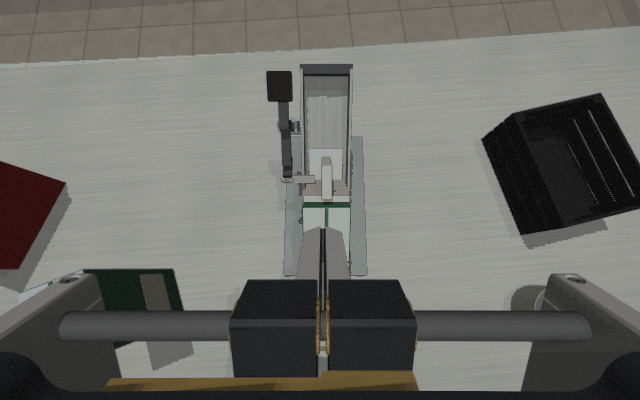

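View pics/scene14.png

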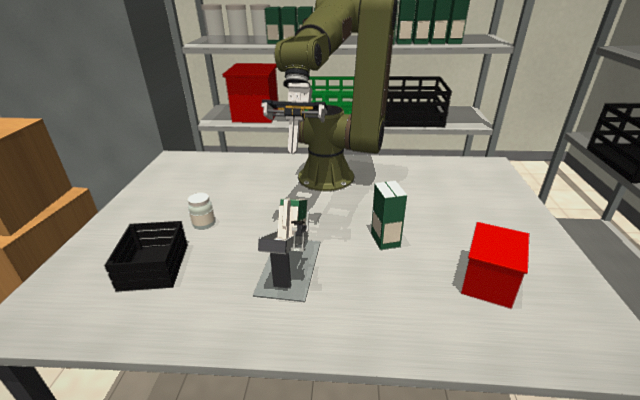

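```bash
python3 - <<'E'
from m import *
from geo import *
o,Rl=lane()
def g(n,x,y,z,ax):
    p,d,w=cloud(n); q=(w-o)@Rl
    m=(d>0)&(q[...,0]>x[0])&(q[...,0]<x[1])&(q[...,1]>y[0])&(q[...,1]<y[1])&(q[...,2]>z[0])&(q[...,2]<z[1]); t=q[m]
    return len(t),np.percentile(t[:,ax],[2,50,98]).round(1)
for n in ('w1','w4','w14'): print(n,'pad z',g(n,(264,286),(46,66),(40,95),2),'lever z',g(n,(165,225),(45,70),(35,90),2))
print('fin x',g('w14',(140,240),(-3,3),(114,132),0),'plate x',g('w14',(125,200),(-25,25),(100,110),0), g('w14',(125,200),(10,25),(100,110),0))
from cell import manip
p=cloud('w14')[0]; cv2.imwrite('pics/w14z.png',cv2.resize(p[60:240,250:390,::-1],None,fx=4,fy=3.3,interpolation=cv2.INTER_CUBIC))
E
python3 q.py
```

```text
w1 pad z (342, array([72.7, 74.4, 76.1])) lever z (494, array([39.4, 55.7, 59.8]))
w4 pad z (387, array([72.5, 74.2, 75.7])) lever z (526, array([41.2, 55.6, 57.4]))
w14 pad z (339, array([72.8, 74.3, 75.9])) lever z (466, array([39.5, 55.6, 57.6]))
fin x (219, array([148.9, 169. , 187.9])) plate x (334, array([139.6, 143.2, 187.9])) (106, array([139.5, 143.3, 148.1]))
lane tcp [160.08   5.49 280.43] F [-0.4  0.9 -0.5] rot err [-0.0001 -0.0006  0.0003] 0.14345085510537864 25.95
```

View pics/w14z.png

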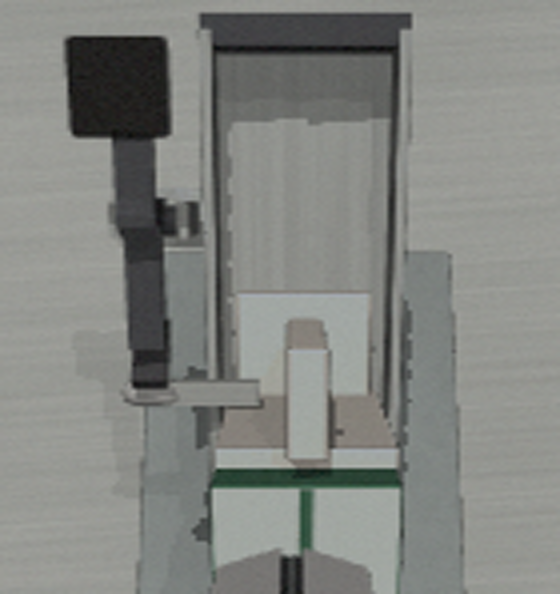

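Request:
apply_moves:
  series:
    - [[-1,0,0.5],[0,0,0],20]
    - [[-2.5,0,1],[0,0,0],50]
    - [[-4,0,1],[0,0,0],80]
    - [[-5,0,1],[0,0,0],100]
    - [[-6,0,1],[0,0,0],100]
    - [[-7,0,1],[0,0,0],100]
    - [[-7,0,1],[0,0,0],100]
    - [[-7,0,1],[0,0,0],100]
    - [[-7,0,1],[0,0,0],100]
    - [[-7,0,1],[0,0,0],100]

```text
clock: 27.2
eef_pos: [416.0, -60.8, 367.4]
eef_rot: [-2.618, 0.0, -1.651]
wrist_force: [0.1, -0.6, -0.2]
finger_gap: 93.6
```

```bash
python3 look.py w15; python3 - <<'E'
from m import *
from geo import *
p,d,w=cloud('w15'); o,Rl=lane(); q=(w-o)@Rl
for a in(0,70):
    m=(d>0)&(abs(q[...,1])<24)&(q[...,0]>a+6)&(q[...,0]<a+65)&(q[...,2]>112)&(q[...,2]<135); f=q[m]
    print(a,len(f),np.linalg.lstsq(np.c_[f[:,:2],np.ones(len(f))],f[:,2],rcond=None)[0].round(4),f.mean(0).round(1))
a=np.load('scene.npz')['d'];b=np.load('scene14.npz')['d']
dd=abs(a-b)
for n,(r0,r1,c0,c1) in dict(litre=(180,245,374,405),tub=(225,303,465,528),jar=(193,228,188,214),crate=(222,288,107,187)).items():
    print(n,(dd[r0:r1,c0:c1]>15).mean().round(3))
E
```

```text
27.2 [416.  -60.8 367.4] [-2.6181e+00  1.0000e-04 -1.6506e+00] [ 0.1 -0.6 -0.2] 93.6062653092926
0 1464 [-5.000000e-04 -7.000000e-04  1.234111e+02] [ 36.4  -0.  123.4]
70 1707 [ 2.000000e-03 -3.800000e-03  1.232165e+02] [106.2  -0.  123.4]
litre 0.08
tub 0.01
jar 0.003
crate 0.008
```

View pics/w15.png

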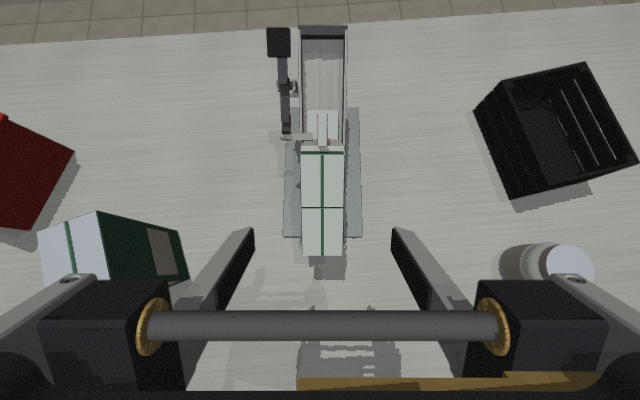

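Both cartons are seated square in the lane, and the follower is closed on them. The catch is back at rest and the bystanders have not moved; the litre's 8% changed pixels are where the small carton used to stand in front of it.

```bash
python3 -c "
from cell import manip
print(manip.sign_off())"
```

```text
the job is handed in; nothing more can be done
None
```

I pulled the follower back by its fin until the catch held it. I then placed the small carton on the lane floor against the loaded one and pressed the pad, so the follower closed on both. I handed the job in at about 27 s of the 64 s allowed; sign-off gives no verdict.

Last checks, from the wrist camera:
- **Follower:** the plate face is about 140 mm from the stop, so the joint is near 0.070.
- **Cartons:** both tops lie flat and level with each other, parallel to the floor within about 0.004 rad. The loaded carton sits about 35–36 mm from the stop and the new one about 106 mm, within the camera's 2 mm.
- **Catch:** the pad is back at its starting height.
- **Robot:** it was clear of everything, with no force at the wrist.
- **Bystanders:** the before and after depth pictures match. The litre showed 8% changed pixels, which I put down to the small carton no longer standing in front of it.

Two readings were higher than planned:
- **Setting the carton down:** it briefly pressed on the floor with about 24 N before I eased off and let go.
- **Pressing the pad:** the wrist read about 12 N at the end of the press, more than the 2–4 N stated for the catch. The limit is 120 N at the wrist.

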